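Load the specimen carrier under the contact spring and start the strip tester

ROBOT

A 6-joint arm with a two-finger parallel gripper is mounted at the origin on the work surface. World frame = base frame: x ahead of the robot, y to its left, z up, the work surface at z = 0. Lengths are in m, angles in rad, forces in N, time in s.
With the tool pointing down it reaches from about 0.25 to 0.775 m from the base axis. Payload 8.9 kg.
Tool frame: the origin (TCP) lies midway between the tips of the shut fingers; the grasp point (between the pads) lies 19 mm behind it; z points along the fingers, y is the line along which they close (so a half turn about z gives the same grasp; the last joint's range is limited). The gripper opens to 85 mm and grips with 20 to 120 N. Pads are 22 mm wide; open, the fingers measure 114 mm over their backs; the gripper's body (76 mm by 85 mm) begins 54 mm behind the grasp point. The pads swing forward as they close: fully open they stand 13 mm farther back than shut.
Start: joints at [-1.297, 0.291, -0.153, 1.127, 0, 1.431], TCP at [0.211, -0.481, 0.231] pointing down, gripper open.
Joint ranges: [-2.52, 2.52], [-0.91, 1.74], [-1.3, 1.37], [-1.96, 2.02], [-1.52, 1.47], [-3.14, 3.14]. Speed limits (rad/s): [2.22, 2.22, 2.79, 3.14, 3.14, 3.14].

INTERFACE

Orientations are given as a unit quaternion [x, y, z, w].
In Python, from plant import status, optics, job gives the robot as it stands.
- The arm moves only by the shell command python3 -m pendant 'ROWS' [FORCE]. ROWS is JSON, one flat list of numbers, 7 for each row, row after row: the turn, a rotation vector about the tool's x, y, z in rad, then the shift along the tool's x, y, z in m, then the gripper command: -1 is shut, 1 is fully open, values between are in proportion. In form: [wx, wy, wz, tx, ty, tz, jaw, wx, wy, wz, tx, ty, tz, jaw, ...]. A call has 1 to 20 rows; each row shifts and turns the commanded pose from where the row before left it, along the tool's axes as they then stand; what a row does not reach is not made up. A row lasts 1/12 s, in which the tool goes at most 41.7 mm and 7.16 degrees, less where a joint would pass 70% of its speed; a pose out of reach is approached as far as the arm can. A call with a gripper value outside its range is refused whole. The fingers move at their own pace and stop on an object; FORCE is the grip in N (left out, the last holds). Time passes only in rows, so rows that do not move let the fingers close. It gives the time, the measured TCP pose, the force, the opening and the grip force at its end, in the units of the state.
- status.get_state(): the state, without advancing time (a new reading comes with each control period).
- optics.snapshot(name): name is "scene" or "top" or "wrist"; returns a dict with "frame" (384x512x3 uint8, red, green, blue), "camera_matrix" (3x3 intrinsics, pixels), "extrinsics" (4x4, takes a point from camera to world coordinates); the wrist camera has in their place "tool_from_camera" (4x4, takes a point from camera to tool coordinates, whose origin is the TCP and whose axes are the flange's). Camera axes: x right, y down, z forward; pixel columns grow to the right and rows downward; lengths in m; the calibration is good to about 2 mm. The wrist camera is an equidistant fisheye: a pixel r from the principal point sees the ray r / f radians off the axis. A picture is of the moment at which its call begins: read the wrist's pose just before it. There is no depth.
- job.sign_off(): hands the job in; it is judged then, once.
The state is a dict: "t": time; "joint_positions": joint angles; "dq": joint speeds; "joint_torque": joint torques, N m; "eef_pos": TCP position; "tool_rot": TCP orientation; "contact_force": force on the tool from outside, world axes, zero at the start; "torque": the same for the moment, N m; "finger_gap": finger opening in m; "grasp_force": force on a finger pad.
Only numpy, scipy, OpenCV 4.12 (cv2) and the standard library are available. Lean on these libraries where they do the work, as an engineer would, in place of code of your own. Each camera call takes 0.05 s, during which the arm holds its last target. There are 200 camera calls.

TASK

With a fingertip, press the blue specimen carrier down hard by the black thumb pad at its rear end, against the sprung yellow riser, until it lies down in the channel; keep it pressed and slide it under the dark bridge and the brass leaf spring until it is fully home against the red end stop and the riser has popped up behind it. Then press the green start button on the meter fully down and let go of it; do not press it before the carrier is home. Only push and press: never lift the carrier out of its channel, and leave everything else on the bench where it is.

Things in the scene. Friction and masses are not known exactly. Their poses are not given: they have to be found in the camera images.
- tester: strip tester, fixed: grey base plate 100 (x) x 265 (y) x 12 mm with a channel along y; origin at the centre of its underside on the bench, z up, +y = the way the carrier slides home. Channel floor 12 mm above the bench; 53 mm wide between aluminium walls 6.5 mm thick, tops 24 mm above the bench. Riser from y = -104.5 to -24.5 mm in the floor; red end stop 28 mm tall, its face at y = +119.5 mm
- bridge (a point): middle of the underside of the dark steel bridge over the channel, tester y = +49.5 mm; the bridge is 14 mm thick along y, 92 mm wide, underside 26.5 mm and top 38 mm above the bench. From it the brass leaf spring (30 mm wide, 40 mm long) slopes down toward +y
- end_stop (a point): point on the tester at the foot of the red end stop's face, mid-channel, on the channel floor (12 mm above the bench); the carrier's nose touches this face when home
- carrier: blue specimen carrier, 50 (x) x 140 (y) x 12 mm, 80 to 170 g, loose in the channel; origin at the centre of its underside, nose at +y (the tester's +y). Starts on the raised riser, underside 8 mm over the channel floor, nose 10 to 16 mm short of the bridge, too high to pass. Pressed onto the floor, its top (24 mm over the bench) clears the bridge by 2.5 mm. Home: origin at tester y = +49.5 mm
- thumb_pad (a point): centre of the black thumb pad (44 x 44 mm) on the carrier's top face, 45 mm behind (-y of) the carrier's origin; it slides 86 to 92 mm to home, 115 mm short of the end stop's face. An orange ridge across the carrier (46 mm wide, 6 mm thick, 8 mm tall) begins 23 mm ahead of this point, for the fingertip to push against
- riser (a joint): yellow sprung riser under the carrier, m: 0 = up (its top 8 mm above the channel floor), 0.008 = pressed level with the channel floor, where it pushes up with about 8 N (4 N at 0). It keeps pushing until the carrier's tail has passed its front edge, then pops up behind the tail
- leaf (a joint): brass leaf spring, rad: 0 = at rest, tip down; about 0.16 when riding on top of the carrier, pressing down on it with about 5 N; drags on the carrier as it slides
- meter: grey meter box with a white top, 120 (x) x 160 (y) x 57 mm, fixed to the bench; origin at the centre of its underside, z up
- start_button_top (a point): centre of the top of the round green start button (32 mm across) on the meter; pressed straight down
- start_button (a joint): green start button, m: 0 = released, 0.006 = fully down (about 5 N), springs back
- spare_carrier: bystander: a grey carrier of the same shape as the blue one, with steel strip and black ridge, lying on the bench; origin at the centre of its underside
- steel_cup: bystander: open steel cup, 52 mm across, 75 mm tall; origin at the centre of its underside
- tape_ring: bystander: flat yellow ring 90 mm across, 18 mm tall; origin at the centre of its underside
- screwdriver: bystander: screwdriver lying on the bench; origin beneath its middle
- jar: bystander: amber jar 52 mm across, 70 mm tall; origin at the centre of its underside
- weight_block: bystander: brass block 50 x 50 x 30 mm; origin at the centre of its underside

How it is judged:
By the outcome, as a careful person would: the job done as asked, in the order asked, and still so for the second after the job is handed in, with the robot touching nothing.
It also fails if it takes over 48 s, if anything falls off the work surface, if the arm or the gripper's body presses on something with over 40 N, if the wrist force passes 120 N, or if a joint passes its speed limit or range.

## Working session

There is one attempt and no reset: what is moved stays moved. The work goes in short steps, Python scripts to look and compute and a shell command to move; the robot and the scene stay as the last step left them, time stands still between calls to the robot, and variables do not carry over. Pictures are saved under pics/ and viewed, at most 10 in all, crops included, and the job is handed in when it is done.

```bash
mkdir -p pics; ls
python3 - <<'E'
from plant import status, optics
import cv2,numpy as np
print({k:np.round(v,3).tolist() for k,v in status.get_state().items()})
for n in("top","scene"):
    s=optics.snapshot(n); np.savez(f"pics/{n}.npz",**s)
    cv2.imwrite(f"pics/{n}.png",cv2.cvtColor(s["frame"],cv2.COLOR_RGB2BGR)); print(np.round(s["camera_matrix"],1).tolist(),np.round(s["extrinsics"],3).tolist())
E
```

```text
pics
{'t': 0.0, 'joint_positions': [-1.297, 0.291, -0.154, 1.127, 0.0, 1.431], 'dq': [0.001, -0.001, 0.0, -0.002, 0.0, -0.0], 'joint_torque': [-0.001, -53.714, 33.137, 0.016, -0.0, -0.0], 'eef_pos': [0.211, -0.48, 0.231], 'tool_rot': [0.979, 0.205, -0.0, -0.001], 'contact_force': [-0.331, 0.373, -1.023], 'torque': [-0.065, 0.003, -0.023], 'grasp_force': 0.0, 'finger_gap': 0.085}
[[430.4, 0.0, 252.4], [0.0, 430.4, 192.5], [0.0, 0.0, 1.0]] [[-0.001, -0.997, 0.074, 0.5], [-1.0, -0.0, -0.02, -0.039], [0.02, -0.074, -0.997, 1.274], [0.0, 0.0, 0.0, 1.0]]
[[360.0, 0.0, 249.3], [0.0, 360.0, 190.2], [0.0, 0.0, 1.0]] [[0.564, 0.55, -0.615, 1.203], [0.825, -0.394, 0.404, -0.498], [-0.02, -0.736, -0.677, 0.77], [0.0, 0.0, 0.0, 1.0]]
```

View pics/top.png

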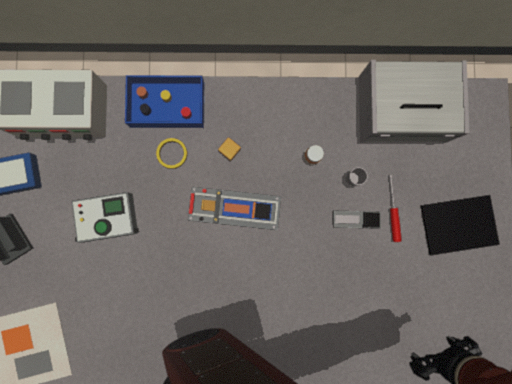

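View pics/scene.png

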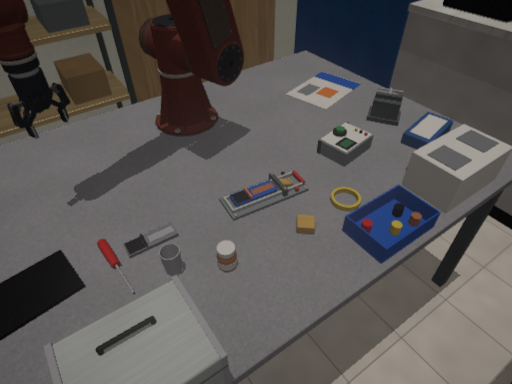

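The top view shows the tester at about (235,209), with the thumb pad at (263,211) and the red stop at (192,203). The meter is at (103,217), with its green button at about (102,227). I'll measure these by colour masks next.

```bash
cat > h.py <<'E'
import numpy as np, cv2
from scipy.spatial.transform import Rotation as R
def ray(K,E,uv,z):
    d=E[:3,:3]@np.linalg.solve(K,[uv[0],uv[1],1.]); o=E[:3,3]
    return o+d*(z-o[2])/d[2]
def blobs(rgb,lo,hi,box,amin=6):
    hsv=cv2.cvtColor(rgb,cv2.COLOR_RGB2HSV); m=cv2.inRange(hsv,np.array(lo),np.array(hi))
    k=np.zeros_like(m); x0,y0,x1,y1=box; k[y0:y1,x0:x1]=m[y0:y1,x0:x1]
    n,l,s,c=cv2.connectedComponentsWithStats(k)
    return sorted([(int(s[i,4]),c[i].round(1).tolist(),s[i,:4].tolist(),cv2.minAreaRect(np.argwhere(l==i)[:,::-1].astype(np.float32))) for i in range(1,n) if s[i,4]>=amin],key=lambda a:-a[0])
E
python3 - <<'E'
from h import *
S=np.load("pics/top.npz"); f=S["frame"];K=S["camera_matrix"];E=S["extrinsics"]
bt=(185,180,285,235)
for n,lo,hi,b,z in [("blue",(105,120,60),(125,255,255),bt,.032),("black",(0,0,0),(179,255,50),bt,.034),("red",(0,150,60),(6,255,255),bt,.03),("green",(45,100,30),(90,255,200),(65,185,140,245),.062),("meter",(0,0,170),(179,40,255),(65,185,140,245),.057)]:
    for a in blobs(f,lo,hi,b)[:3]:
        print(n,a[:3],np.round(a[3][1],1),round(a[3][2]),ray(K,E,a[3][0],z).round(4))
c=np.hstack([cv2.resize(f[175:245,180:290],None,fx=4.5,fy=4.5,interpolation=cv2.INTER_CUBIC),cv2.resize(f[180:250,65:140],None,fx=4,fy=4.5,interpolation=cv2.INTER_CUBIC)])
cv2.imwrite("pics/c.png",c[:,:800,::-1])
E
```

```text
blue (206, [238.4, 208.1], [223, 199, 30, 19]) [28.3 16.3] 6 [ 0.5482 -0.0198  0.032 ]
black (179, [262.2, 210.7], [255, 204, 15, 15]) [13.3 13.3] 8 [ 0.5402 -0.0917  0.034 ]
red (55, [191.2, 203.3], [189, 194, 5, 20]) [ 2.9 19.2] 7 [0.5615 0.1128 0.03  ]
red (8, [203.9, 190.1], [203, 189, 3, 3]) [2. 2.] 90 [0.6005 0.0764 0.03  ]
green (98, [100.8, 226.9], [96, 222, 11, 11]) [10. 10.] 90 [0.4944 0.3592 0.062 ]
meter (1312, [99.0, 218.4], [73, 194, 58, 47]) [38.5 54.1] 81 [0.5228 0.3598 0.057 ]
```

View pics/c.png

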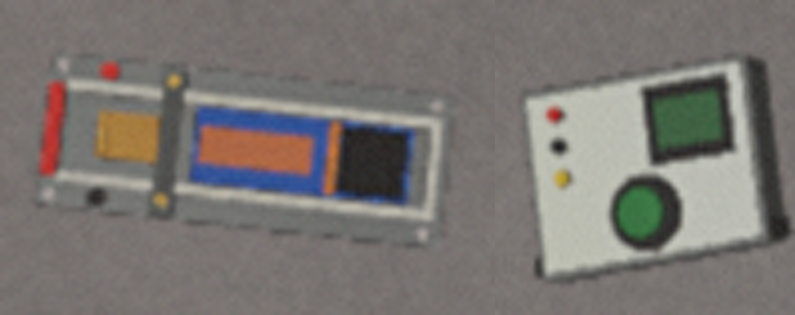

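The masks agree with the given sizes. From the thumb pad at (0.540,-0.092) to the end stop is 0.205 m, and the tester's +y points along (0.104, 0.995), a yaw of about -6°. I'll approach with the fingers shut and the tool x axis along the tester's +y.

```bash
python3 -m pendant '[0,0,0,0.0288,-0.0143,0,-1, 0,0,0,0.0288,-0.0143,0,-1, 0,0,0,0.0288,-0.0143,0,-1, 0,0,0,0.0288,-0.0143,0,-1, 0,0,0,0.0288,-0.0143,0,-1, 0,0,0,0.0288,-0.0143,0,-1, 0,0,0,0.0288,-0.0143,0,-1, 0,0,0,0.0288,-0.0143,0,-1, 0,0,0,0.0288,-0.0143,0,-1, 0,0,0,0.0288,-0.0143,0,-1, 0,0,0,0.0288,-0.0143,0,-1, 0,0,0,0.0288,-0.0143,0,-1, 0,0,0,0.0288,-0.0143,0,-1, 0,0,0,0.0288,-0.0143,0,-1, 0,0,0,0.0288,-0.0143,0,-1, 0,0,0,0.0288,-0.0143,0,-1]' 40
python3 -m pendant '[0,0,-0.117,0,0,0.01,-1, 0,0,-0.117,0,0,0.01,-1, 0,0,-0.117,0,0,0.01,-1, 0,0,-0.117,0,0,0.01,-1, 0,0,-0.117,0,0,0.01,-1, 0,0,-0.117,0,0,0.01,-1, 0,0,-0.117,0,0,0.01,-1, 0,0,-0.117,0,0,0.01,-1, 0,0,-0.117,0,0,0.01,-1, 0,0,0,0,0,0,-1, 0,0,0,0,0,0,-1]'
python3 - <<'E'
from plant import status, optics
from h import *
s=status.get_state(); r=R.from_quat(s["tool_rot"]); print(r.as_matrix().round(3).tolist(), s["contact_force"])
w=optics.snapshot("wrist"); print(w["camera_matrix"].round(1).tolist(),w["tool_from_camera"].round(3).tolist())
np.savez("pics/w1.npz",pos=s["eef_pos"],rot=r.as_matrix(),**w)
cv2.imwrite("pics/w1.png",w["frame"][:,:,::-1])
E
```

```text
t: 1.43
eef_pos: [0.5415, -0.0849, 0.231]
tool_rot: [0.979, 0.205, -0.0, -0.0]
contact_force: [-0.1, -0.0, 0.1]
finger_gap: -0.0002
grasp_force: 0.0
t: 2.35
eef_pos: [0.5404, -0.0863, 0.1409]
tool_rot: [0.744, 0.668, -0.0, -0.001]
contact_force: [-0.6, -1.0, 0.6]
finger_gap: -0.0002
grasp_force: 0.0
[[0.108, 0.994, -0.001], [0.994, -0.108, 0.0], [0.0, -0.002, -1.0]] [-0.63363279 -1.04889437  0.62511409]
[[297.3, 0.0, 254.3], [0.0, 297.3, 189.2], [0.0, 0.0, 1.0]] [[0.0, -0.965, -0.262, 0.068], [1.0, 0.0, 0.0, 0.001], [-0.0, -0.262, 0.965, -0.143], [0.0, 0.0, 0.0, 1.0]]
```

View pics/w1.png

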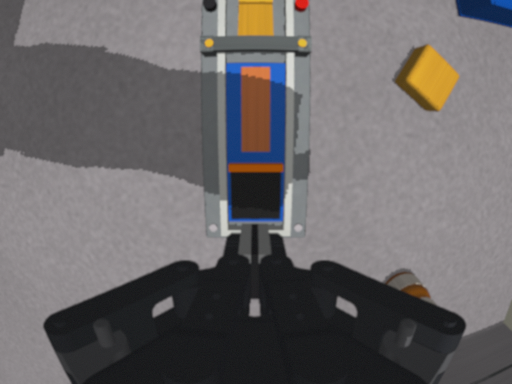

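The wrist view shows the channel running straight up the image. The pad is at about (256,195), the ridge at (256,168), and the fingertip ends at (255,228). I'll cast these rays through the fisheye model.

```bash
cat >> h.py <<'E'
def wray(w,uv,z):
    K=w["camera_matrix"]; p=np.array([(uv[0]-K[0,2]),(uv[1]-K[1,2])]); n=np.hypot(*p); th=n/K[0,0]
    d=np.r_[p/n*np.sin(th),np.cos(th)]; T=w["tool_from_camera"]
    d=w["rot"]@T[:3,:3]@d; o=w["pos"]+w["rot"]@T[:3,3]
    return o+d*(z-o[2])/d[2]
E
python3 - <<'E'
from h import *
w=np.load("pics/w1.npz")
for n,lo,hi,b,z in [("pad",(0,0,0),(179,255,55),(228,165,285,221),.033),("ridge",(5,150,100),(20,255,255),(220,158,290,176),.04)]:
    a=blobs(w["frame"],lo,hi,b,60)[0]; p=wray(w,a[3][0],z); d=p-w["pos"]
    print(n,a[:3],p.round(4),"tool",(w["rot"].T@d).round(4))
for n,uv,z in [("bridgeL",(208,43),.04),("bridgeR",(302,43),.04),("wallL b",(222,200),.024),("wallL t",(222,60),.024)]: print(n,wray(w,uv,z).round(4),(w["rot"].T@(wray(w,uv,z)-w["pos"])).round(4))
E
```

```text
pad (2114, [255.3, 194.5], [231, 173, 49, 45]) [ 0.5413 -0.0917  0.033 ] tool [-0.0053  0.0017  0.1079]
ridge (426, [255.4, 167.5], [229, 164, 54, 8]) [ 0.5445 -0.0659  0.04  ] tool [0.0207 0.0021 0.1009]
bridgeL [0.5174 0.0424 0.04  ] [ 0.1254 -0.0367  0.101 ]
bridgeR [0.5936 0.0341 0.04  ] [0.1255 0.04   0.1008]
wallL b [ 0.5104 -0.0958  0.024 ] [-0.0127 -0.0286  0.1169]
wallL t [0.5258 0.0291 0.024 ] [ 0.1131 -0.0268  0.1169]
```

Both views agree: the pad is 5.3 mm behind the TCP and 1.7 mm to its side, and the tool x axis lines up with the channel. Next I'll descend and press.

```bash
python3 -m pendant '[0,0,0,0,0.0017,0.02,-1, 0,0,0,0,0,0.02,-1, 0,0,0,0,0,0.02,-1, 0,0,0,0,0,0.02,-1, 0,0,0,0,0,0.014,-1, 0,0,0,0,0,0.005,-1, 0,0,0,0,0,0.003,-1, 0,0,0,0,0,0.003,-1, 0,0,0,0,0,0.002,-1, 0,0,0,0,0,0,-1, 0,0,0,0,0,0,-1]'
python3 -m pendant '[0,0,0,0,0,0.002,-1, 0,0,0,0,0,0.002,-1, 0,0,0,0,0,0.002,-1, 0,0,0,0,0,0,-1, 0,0,0,0,0,0,-1]'
```

```text
t: 3.32
eef_pos: [0.543, -0.0868, 0.0349]
tool_rot: [0.743, 0.669, 0.0, 0.0]
contact_force: [-0.3, 0.0, -0.9]
finger_gap: 0.0002
grasp_force: 0.0
t: 3.73
eef_pos: [0.5431, -0.0868, 0.0286]
tool_rot: [0.743, 0.669, 0.0, 0.0]
contact_force: [1.3, -0.6, 4.1]
finger_gap: 0.0001
grasp_force: 2.1
```

```bash
python3 -m pendant '[0,0,0,0,0,0.0015,-1, 0,0,0,0,0,0.0015,-1, 0,0,0,0,0,0,-1, 0,0,0,0,0,0,-1]'
python3 -m pendant '[0,0,0,0,0,0.001,-1, 0,0,0,0,0,0.001,-1, 0,0,0,0,0,0,-1, 0,0,0,0,0,0,-1]'
```

```text
t: 4.07
eef_pos: [0.5431, -0.0868, 0.0255]
tool_rot: [0.743, 0.669, 0.0, 0.0]
contact_force: [0.9, -0.4, 6.7]
finger_gap: -0.0004
grasp_force: 2.8
t: 4.4
eef_pos: [0.5432, -0.0868, 0.0241]
tool_rot: [0.743, 0.669, 0.0, 0.001]
contact_force: [-0.7, -0.0, 12.0]
finger_gap: -0.0002
grasp_force: 6.2
```

```bash
python3 -m pendant '[0,0,0,0,0,0.001,-1, 0,0,0,0,0,0,-1, 0,0,0,0,0,0,-1]'
python3 -m pendant '[0,0,0,0.003,0,0.0005,-1, 0,0,0,0.003,0,0,-1, 0,0,0,0.003,0,0,-1, 0,0,0,0.003,0,0,-1, 0,0,0,0,0,0,-1]'
```

```text
t: 4.65
eef_pos: [0.5432, -0.0868, 0.024]
tool_rot: [0.743, 0.669, 0.0, 0.001]
contact_force: [-4.3, 1.3, 25.0]
finger_gap: 0.0002
grasp_force: 12.5
t: 5.07
eef_pos: [0.5457, -0.0773, 0.024]
tool_rot: [0.744, 0.669, -0.001, 0.003]
contact_force: [-2.8, -9.6, 23.4]
finger_gap: -0.0
grasp_force: 11.9
```

```bash
python3 -m pendant '[0,0,0,0.004,0,0.0003,-1, 0,0,0,0.004,0,0,-1, 0,0,0,0.004,0,0,-1, 0,0,0,0.004,0,0,-1, 0,0,0,0.004,0,0,-1, 0,0,0,0,0,0,-1]'
python3 - <<'E'
from plant import status, optics
from h import *
s=status.get_state(); r=R.from_quat(s["tool_rot"]).as_matrix()
w=optics.snapshot("wrist")
np.savez("pics/w2.npz",pos=s["eef_pos"],rot=r,**w)
cv2.imwrite("pics/w2.png",w["frame"][:,:,::-1])
E
```

```text
t: 5.57
eef_pos: [0.5478, -0.0578, 0.024]
tool_rot: [0.744, 0.668, -0.001, 0.004]
contact_force: [-5.2, -11.3, 27.0]
finger_gap: 0.0001
grasp_force: 13.8
```

View pics/w2.png

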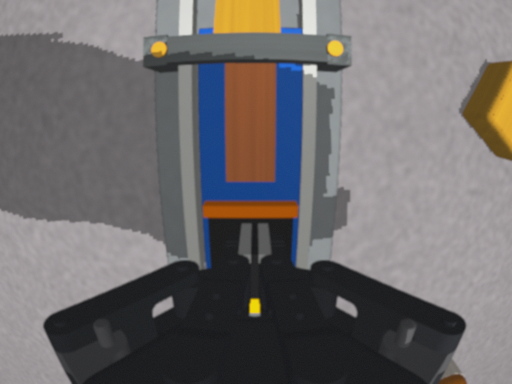

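The nose has passed under the bridge and leaf, and the fingertip (row 222) is just behind the ridge (row 218). I'll keep sliding.

```bash
python3 -m pendant '[0,0,0,0.004,0,0.0002,-1, 0,0,0,0.004,0,0,-1, 0,0,0,0.004,0,0,-1, 0,0,0,0.004,0,0,-1, 0,0,0,0.004,0,0,-1]'
python3 -m pendant '[0,0,0,0.004,0,0,-1, 0,0,0,0.004,0,0,-1, 0,0,0,0.004,0,0,-1, 0,0,0,0.004,0,0,-1, 0,0,0,0.004,0,0,-1]'
```

```text
t: 6.03
eef_pos: [0.5503, -0.0388, 0.024]
tool_rot: [0.744, 0.668, -0.001, 0.004]
contact_force: [-4.7, -19.8, 28.1]
finger_gap: -0.0003
grasp_force: 19.4
t: 6.45
eef_pos: [0.5524, -0.0199, 0.024]
tool_rot: [0.744, 0.668, -0.002, 0.005]
contact_force: [-4.1, -20.2, 28.3]
finger_gap: -0.0001
grasp_force: 19.4
```

```bash
python3 -m pendant '[0,0,0,0.004,0,0,-1, 0,0,0,0.004,0,0,-1, 0,0,0,0.004,0,0,-1, 0,0,0,0.004,0,0,-1, 0,0,0,0.004,0,0,-1]'
python3 -m pendant '[0,0,0,0.002,0,0,-1, 0,0,0,0.002,0,0,-1]'
python3 -m pendant '[0,0,0,0.002,0,0,-1, 0,0,0,0.002,0,0,-1]'
```

```text
t: 6.87
eef_pos: [0.5546, 0.0003, 0.024]
tool_rot: [0.744, 0.668, -0.001, 0.005]
contact_force: [-3.7, -19.7, 29.9]
finger_gap: 0.0002
grasp_force: 19.6
t: 7.03
eef_pos: [0.555, 0.004, 0.0239]
tool_rot: [0.744, 0.668, -0.002, 0.005]
contact_force: [-5.9, -30.6, 29.5]
finger_gap: 0.0001
grasp_force: 22.8
t: 7.2
eef_pos: [0.555, 0.0042, 0.024]
tool_rot: [0.745, 0.667, -0.005, 0.008]
contact_force: [-7.9, -46.9, 29.3]
finger_gap: 0.0001
grasp_force: 29.2
```

The travel has stopped and the force is rising, which fits the end stop. I'll check with pictures before letting go.

Run:
```python
from plant import status, optics
from h import *
s=status.get_state(); r=R.from_quat(s["tool_rot"]).as_matrix(); print(s["contact_force"])
w=optics.snapshot("wrist"); np.savez("pics/w3.npz",pos=s["eef_pos"],rot=r,**w)
sc=optics.snapshot("scene")["frame"][150:230,205:325]
cv2.imwrite("pics/w3.png",np.vstack([w["frame"][:250],cv2.resize(sc,(512,341),interpolation=cv2.INTER_CUBIC)])[:,:,::-1])
```

```text
[ -7.8770145  -46.85595246  29.32158581]
```

View pics/w3.png

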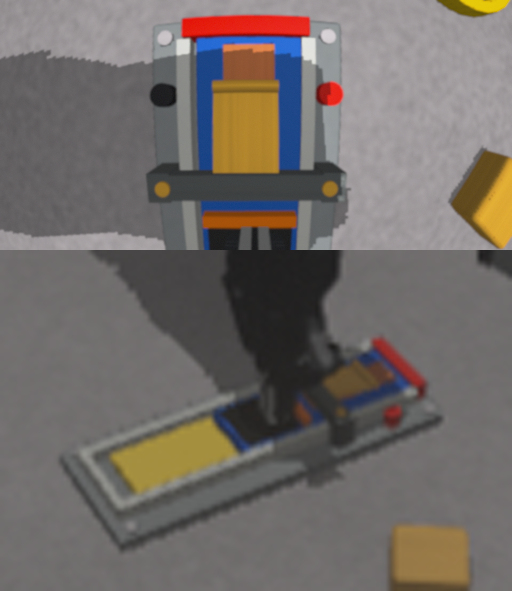

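The nose is against the red stop (row ~37) and the riser is fully visible behind the tail. I'll let off, lift clear and check again.

```bash
python3 -m pendant '[0,0,0,-0.003,0,-0.0015,-1, 0,0,0,-0.002,0,-0.002,-1, 0,0,0,-0.001,0,-0.005,-1, 0,0,0,0,0,-0.03,-1, 0,0,0,0,0,-0.035,-1, 0,0,0,0,0,-0.035,-1, 0,0,0,0,0,-0.035,-1, 0,0,0,0,0,0,-1]'
python3 - <<'E'
from plant import status, optics
from h import *
s=status.get_state(); r=R.from_quat(s["tool_rot"]).as_matrix()
w=optics.snapshot("wrist"); np.savez("pics/w4.npz",pos=s["eef_pos"],rot=r,**w)
sc=optics.snapshot("scene")["frame"][150:230,205:325]
cv2.imwrite("pics/w4.png",np.vstack([w["frame"][:250],cv2.resize(sc,(512,341),interpolation=cv2.INTER_CUBIC)])[:,:,::-1])
E
```

```text
t: 7.97
eef_pos: [0.5553, 0.0065, 0.1708]
tool_rot: [0.743, 0.669, 0.003, 0.003]
contact_force: [1.3, -0.7, 0.4]
finger_gap: -0.0
grasp_force: 0.0
```

View pics/w4.png

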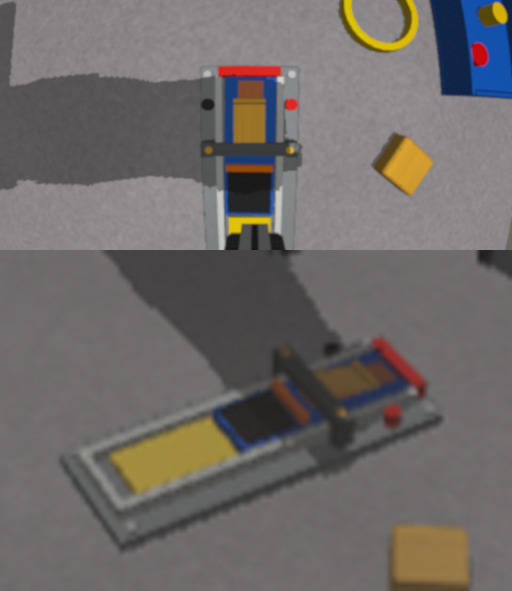

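The carrier stayed put, with the nose at the stop and the riser exposed. I'll check numerically that it is home and that the riser is up.

Run:
```python
from plant import optics
from h import *
w=np.load("pics/w4.npz"); f=w["frame"]
u=np.array([.108,.994]); v=np.array([.994,-.108])
t=lambda p:np.round([p[:2]@u*1e3,p[:2]@v*1e3],1)
a=blobs(f,(0,0,0),(179,255,55),(222,165,280,217),60)[0]; print(a[:3]); print("pad",t(wray(w,a[3][0],.0245)))
r=blobs(f,(0,150,60),(5,255,255),(205,55,295,85))[0]; print(r[:3])
for z in(.012,.028,.04): print("red bottom",z,t(wray(w,(r[1][0],r[2][1]+r[2][3]),z)))
s=optics.snapshot("scene"); b=blobs(s["frame"],(22,100,60),(35,255,255),(215,180,270,225))[0]; print(b[:3],b[3])
for z in(.012,.020): print("riser",z,t(ray(s["camera_matrix"],s["extrinsics"],b[1],z)),[t(ray(s["camera_matrix"],s["extrinsics"],q,z)).tolist() for q in cv2.boxPoints(b[3])])
# button
T=np.load("pics/top.npz"); print("button",ray(T["camera_matrix"],T["extrinsics"],(100.8,226.9),.065))
```

```text
(1586, [248.7, 191.5], [228, 173, 43, 39])
pad [ 53.1 548.3]
(561, [248.8, 70.2], [218, 66, 63, 11])
red bottom 0.012 [168.6 547.8]
red bottom 0.028 [166.8 548. ]
red bottom 0.04 [165.5 548.1]
(282, [244.9, 197.6], [231, 189, 29, 18]) ((244.99998474121094, 197.49998474121094), (10.841166496276855, 27.21061134338379), 68.96248626708984)
riser 0.012 [-16.3 538.1] [[-54.4, 515.2], [34.5, 514.4], [22.6, 560.4], [-63.4, 559.9]]
riser 0.02 [-20.  545.6] [[-57.7, 522.9], [30.3, 522.2], [18.5, 567.6], [-66.6, 567.2]]
button [0.49467872 0.35873856 0.065     ]
```

The carrier is home: the pad is 114–115.5 mm from the stop face against 115 expected. The riser's lateral position matches the channel centre only if its top is 20 mm above the bench, so it is up. Now to the button, stopping a little short for a look.

```bash
python3 -m pendant '[0,0,0,0.0344,-0.0109,0,-1, 0,0,0,0.0344,-0.0109,0,-1, 0,0,0,0.0344,-0.0109,0,-1, 0,0,0,0.0344,-0.0109,0,-1, 0,0,0,0.0344,-0.0109,0,-1, 0,0,0,0.0344,-0.0109,0,-1, 0,0,0,0.0344,-0.0109,0,-1, 0,0,0,0.0344,-0.0109,0,-1, 0,0,0,0.0344,-0.0109,0,-1, 0,0,0,0,0,0,-1, 0,0,0,0,0,0,-1]'
python3 - <<'E'
from plant import status, optics
from h import *
s=status.get_state(); r=R.from_quat(s["tool_rot"]).as_matrix()
w=dict(optics.snapshot("wrist"),pos=s["eef_pos"],rot=r)
for a in blobs(w["frame"],(45,100,30),(90,255,220),(100,60,400,260),60)[:2]:
    p=wray(w,a[3][0],.065); print(a[:3],a[3][1],p.round(4),"tool",(r.T@(p-w["pos"])).round(4))
cv2.imwrite("pics/w5.png",w["frame"][:,:,::-1])
E
```

```text
t: 9.03
eef_pos: [0.4855, 0.3261, 0.1626]
tool_rot: [0.742, 0.67, -0.002, -0.0]
contact_force: [0.7, -0.7, 0.4]
finger_gap: 0.0001
grasp_force: 0.0
(1740, [330.7, 179.1], [309, 152, 43, 56]) (50.85565948486328, 35.26332092285156) [0.5523 0.3306 0.065 ] tool [0.0114 0.0663 0.0974]
(1371, [263.0, 159.3], [243, 139, 41, 42]) (41.0, 40.0) [0.4962 0.353  0.065 ] tool [0.028  0.0082 0.0975]
```

View pics/w5.png

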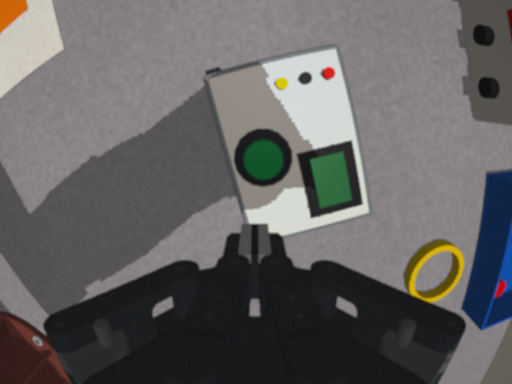

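The green button is at (263,159), which puts it (28, 8) mm from the TCP in tool axes and is within 6 mm of the top view. I'll move over it and descend in small steps.

```bash
python3 -m pendant '[0,0,0,0.0145,0.004,0,-1, 0,0,0,0.0145,0.004,0,-1, 0,0,0,0,0,0.025,-1, 0,0,0,0,0,0.025,-1, 0,0,0,0,0,0.025,-1, 0,0,0,0,0,0.008,-1, 0,0,0,0,0,0,-1]'
python3 -m pendant '[0,0,0,0,0,0.003,-1, 0,0,0,0,0,0.003,-1, 0,0,0,0,0,0.003,-1, 0,0,0,0,0,0,-1]'
```

```text
t: 9.67
eef_pos: [0.497, 0.3507, 0.0793]
tool_rot: [0.744, 0.668, -0.003, -0.0]
contact_force: [-1.3, -0.3, 0.6]
finger_gap: -0.0002
grasp_force: 0.1
t: 10.0
eef_pos: [0.4994, 0.353, 0.0736]
tool_rot: [0.743, 0.669, 0.001, 0.001]
contact_force: [1.2, -2.5, 5.0]
finger_gap: -0.0
grasp_force: 2.2
```

```bash
python3 -m pendant '[0,0,0,0,0,0,-1, 0,0,0,0,0,0,-1, 0,0,0,0,0,0,-1]'
```

```text
t: 10.25
eef_pos: [0.4991, 0.3532, 0.0735]
tool_rot: [0.743, 0.669, 0.001, 0.0]
contact_force: [2.4, -1.9, 5.4]
finger_gap: -0.0001
grasp_force: 2.3
```

```bash
python3 -m pendant '[0,0,0,0,0,0.0015,-1, 0,0,0,0,0,0.0015,-1, 0,0,0,0,0,0,-1, 0,0,0,0,0,0,-1]'
python3 -m pendant '[0,0,0,0,0,0.001,-1, 0,0,0,0,0,0.001,-1, 0,0,0,0,0,0,-1, 0,0,0,0,0,0,-1]'
```

```text
t: 10.58
eef_pos: [0.4993, 0.3534, 0.0726]
tool_rot: [0.743, 0.669, 0.001, 0.001]
contact_force: [-4.0, -6.7, 29.5]
finger_gap: 0.0001
grasp_force: 14.1
t: 10.92
eef_pos: [0.4994, 0.3534, 0.0723]
tool_rot: [0.743, 0.669, 0.002, 0.001]
contact_force: [-9.8, -8.8, 45.4]
finger_gap: 0.0001
grasp_force: 22.4
```

It has bottomed out at z ≈ 0.0725. I'll release slowly and read force against height to confirm the 6 mm stroke.

```bash
python3 -m pendant '[0,0,0,0,0,-0.003,-1, 0,0,0,0,0,-0.002,-1, 0,0,0,0,0,0,-1, 0,0,0,0,0,0,-1]'
python3 -m pendant '[0,0,0,0,0,-0.002,-1, 0,0,0,0,0,0,-1, 0,0,0,0,0,0,-1]'
python3 -m pendant '[0,0,0,0,0,-0.0015,-1, 0,0,0,0,0,0,-1, 0,0,0,0,0,0,-1]'
python3 -m pendant '[0,0,0,0,0,-0.0015,-1, 0,0,0,0,0,0,-1, 0,0,0,0,0,0,-1]'
```

```text
t: 11.25
eef_pos: [0.499, 0.3534, 0.0734]
tool_rot: [0.743, 0.669, 0.001, 0.0]
contact_force: [3.2, -0.9, 5.1]
finger_gap: 0.0003
grasp_force: 2.3
t: 11.5
eef_pos: [0.4985, 0.3533, 0.0748]
tool_rot: [0.743, 0.669, 0.0, -0.0]
contact_force: [2.6, 0.4, 4.0]
finger_gap: -0.0002
grasp_force: 1.9
t: 11.75
eef_pos: [0.4982, 0.3532, 0.0762]
tool_rot: [0.743, 0.669, -0.0, -0.0]
contact_force: [1.6, 1.3, 2.7]
finger_gap: -0.0001
grasp_force: 1.5
t: 12.0
eef_pos: [0.4979, 0.353, 0.0777]
tool_rot: [0.743, 0.669, -0.0, -0.0]
contact_force: [0.5, 1.0, 2.9]
finger_gap: 0.0001
grasp_force: 1.1
```

The force falls linearly from about 5 N at z = 0.0734 and is still about 3 N at 0.0777, so the stroke was about 6 mm and the press was full. I'll retreat, do a final numeric check and hand in.

```bash
python3 -m pendant '[0,0,0,0,0,-0.01,-1, 0,0,0,0,0,-0.03,-1, 0,0,0,0,0,-0.03,-1, 0,0,0,0,0,-0.03,-1, 0,0,0,0,0,0,-1, 0,0,0,0,0,0,-1, 0,0,0,0,0,0,-1]'
python3 - <<'E'
from plant import optics, job
from h import *
s=optics.snapshot("scene"); b=blobs(s["frame"],(22,100,60),(35,255,255),(215,180,270,225))[0]; print(b[:3])
print(job.sign_off())
E
```

```text
t: 12.58
eef_pos: [0.4978, 0.3527, 0.1775]
tool_rot: [0.743, 0.669, -0.0, -0.0]
contact_force: [0.2, 0.2, -0.6]
finger_gap: 0.0002
grasp_force: 0.0
(282, [244.9, 197.6], [231, 189, 29, 18])
the job is handed in; nothing more can be done
None
```

The job is handed in at about 13 s of robot time: the carrier is home against the red stop with the riser up behind it, and the green button was then pressed fully down and released; the arm is clear of everything.

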